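Lay the hand-building kit away in its holders

TASK

Put the hand-building kit away in its wooden holders: the upright wooden plug in the narrow round dish, the terracotta cup in the wide one, both standing upright, and the flat wooden rib lengthwise and in the middle on the base of the tool rest. Only after the rib is in, lay the brush, about centred, in the two notches above it, so that it bridges over the rib. Do not disturb the clay animal, the grey pot or the tape roll.

Things in the scene. Friction and masses are not known exactly. Their poses are not given: they have to be found in the camera images.
- rib: Loose flat wooden throwing rib, a pointed oval 50 wide (x) by 110 long (y) by 8 thick, 20 g. Origin at the centre of its underside, z up. Pick it across its 50 mm width at the middle.
- brush: Loose brush with a yellow-brown wooden handle, 222 long (y), at most 13 thick. Origin at the middle of its length, at the height of its underside as it lies; y along its length, bristles towards -y. Handle about 11 thick at the middle. Pick it across its thickness near the middle.
- plug: Loose turned plain wooden cylinder standing upright, 40 diameter, 62 tall, 50 g. Origin at the centre of its underside, z up.
- cup: Loose small terracotta (orange-brown) cup standing upright, 60 diameter at the rim, narrower at the foot (about 50), 47 tall, 70 g. Origin at the centre of its underside, z up. Can be gripped across the outside just below the rim.
- tool_rest: Fixed dark wooden tool rest: base plate 80 (x) by 160 (y) by 6 thick with an upright cheek 10 thick at each end (140 clear between the cheeks, along y). Each cheek is 56 high and has a notch 32 wide, 16 deep, centred on x = 0, whose floor is 40 above the worktop. The rib belongs on the base between the cheeks with its length along y; the brush lies along y in both notches. Open on both x sides. Origin at the centre of the underside, z up.
- small_dish: Fixed narrow round pale wooden dish, 72 outside, 56 inside, rim 12 high, floor 6 above the worktop. Origin at the centre of its underside. For the wooden plug.
- large_dish: Fixed wide round pale wooden dish, 92 outside, 76 inside, rim 12 high, floor 6 above the worktop. Origin at the centre of its underside. For the terracotta cup.
- animal: Bystander: pale clay animal figure, 38 x 80 x 60, loose, beyond the work. Origin at the centre of its underside. Not to be moved.
- grey_pot: Bystander: dark grey pinch pot, 64 diameter, 36 tall, loose, beyond the work. Origin at the centre of its underside. Not to be moved.
- tape: Bystander: roll of pale yellow tape lying flat, 104 diameter, 25 high, loose, at the left. Origin at the centre of its underside. Not to be moved.
Things that resemble listed ones, but are neither listed nor needed, are in the scene too. Leave any green or turquoise look-alike of the large_dish alone.

How it is judged:
By the outcome, as a careful person would: the job done as asked, in the order asked, and still so for the second after the job is handed in, with the robot touching nothing.
It also fails if it takes over 120 s, if anything falls off the work surface, if the arm or the gripper's body presses on something with over 40 N, if the wrist force passes 120 N, or if a joint passes its speed limit or range.

ROBOT

A 6-joint arm with a two-finger parallel gripper is mounted at the origin on the work surface; the furniture and walls round the work are solid. World frame = base frame: x ahead of the robot, y to its left, z up, the work surface at z = 0. Lengths are in m, angles in degrees, forces in N, time in s.
With the tool pointing down it reaches from about 0.375 to 0.9 m from the base axis. Payload 3.1 kg.
Tool frame: the origin (TCP) lies at the very end of the fingers, on their centre line; the grasp point (between the pads) lies 19 mm behind it; z points along the fingers, y is the direction in which the jaws open and shut (so a half turn about z gives the same grasp; the last joint's range is limited). The gripper opens to 87 mm and grips with 3 to 60 N. Pads are 19 mm wide; open, the fingers measure 117 mm over their backs; the gripper's body (75 mm by 190 mm) begins 51 mm behind the grasp point.
Start: joints at [-86.373, 30.224, 82.088, -0, 67.689, -10.227], TCP at [0.15, -0.607, 0.191] pointing down, gripper open.
Joint ranges: [-176.69, 176.69], [-43.24, 126.21], [12.49, 139.97], [-82, 262], [0, 151.66], [-163.58, 163.58]. Speed limits (degrees/s): [159.86, 159.86, 180, 180, 180, 180].

INTERFACE

Orientations are given as a 3x3 rotation matrix whose columns are the frame's x, y, z axes.
In Python, from rig import read_state, capture, hand_in gives the robot as it stands. The module is installed in compiled form; this text tells all that it offers.
- The arm moves only by the tool send_rows, never from a script. Its argument "moves" is one flat list of numbers, 7 for each row, row after row: the turn, a rotation vector about the world's x, y, z in degrees, then the shift along the world's x, y, z in cm, then the gripper's target within -1 to 1 (fully open at 1, half-way at 0, shut at -1). In form: [rx, ry, rz, tx, ty, tz, hand, rx, ry, rz, tx, ty, tz, hand, ...]. A call has 1 to 20 rows; each row shifts and turns the commanded pose from where the row before left it; what a row does not reach is not made up. A row lasts 1/10 s, in which the tool goes at most 50 mm and 8.59 degrees, less where a joint would pass 70% of its speed; a pose out of reach is approached as far as the arm can. A call with a gripper value outside its range is refused whole. The fingers move at their own pace and stop on an object; the grip force is fixed at half the most. Time passes only in rows, so rows that do not move let the fingers close. It gives the time, the measured TCP pose, the force and the opening at its end, in the units of the state.
- read_state(): the state, without advancing time (a new reading comes with each control period).
- capture(name): name is "scene" or "top"; returns a dict with "pixels" (400x640x3 uint8, red, green, blue), "vertical_fov" (degrees; the focal length in pixels is half the picture's height over the tangent of half this angle, whatever the lens; pixels are square), "cx", "cy" (the principal point, pixels), "rvec" (rotation vector, rad) and "tvec" (3), from world to camera coordinates, as OpenCV has them. Camera axes: x right, y down, z forward; pixel columns grow to the right and rows downward; lengths in m; the calibration is good to about 2 mm. A picture is of the moment at which its call begins. There is no depth.
- hand_in(): hands the job in, once; it reports no verdict.
The state is a dict: "time_s": time; "joint_positions": joint angles; "qvel": joint speeds; "tau": joint torques, N m; "position": TCP position; "tcp_rot": TCP orientation; "force": force on the tool from outside, world axes, zero at the start; "moment": the same for the moment, N m; "opening": opening from 0.0 (shut) to 1.0 (fully open).
Only numpy, scipy, OpenCV 4.12 (cv2) and the standard library are available. Lean on these libraries where they do the work, as an engineer would, in place of code of your own. Each camera call takes 0.05 s, during which the arm holds its last target.

## Working session

There is one attempt and no reset: what is moved stays moved. The work goes in short steps, Python scripts to look and compute and a tool call to move; the robot and the scene stay as the last step left them, time stands still between calls to the robot, and variables do not carry over. Pictures are saved under pics/ and viewed, and the job is handed in when it is done.

Besides the shell and the picture viewer there is one more tool, called after ">>>" as name(argument=value, ...), one argument or row to a line, values as JSON. send_rows: Moves the arm, as the interface text tells. Its arguments: {"type":"object","properties":{"moves":{"type":"array","items":{"type":"number"}}},"required":["moves"]}

```bash
mkdir -p pics
cat > h.py <<'E'
import numpy as np, cv2
from rig import read_state, capture
def K(c):
    f=200/np.tan(np.radians(c["vertical_fov"])/2)
    return np.array([[f,0,c["cx"]],[0,f,c["cy"]],[0,0,1]])
def grab(n,save):
    c=capture(n); cv2.imwrite("pics/%s.png"%save,c["pixels"][:,:,::-1]); np.save("pics/%s.npy"%save,c,allow_pickle=True); return c
def load(s): return np.load("pics/%s.npy"%s,allow_pickle=True).item()
def ray(c,u,v,z):
    R=cv2.Rodrigues(np.array(c["rvec"],float))[0];t=np.array(c["tvec"],float).ravel()
    d=R.T@np.linalg.inv(K(c))@np.array([u,v,1.]);o=-R.T@t
    return o+d*(z-o[2])/d[2]
def proj(c,p):
    return cv2.projectPoints(np.atleast_2d(np.array(p,float)),np.array(c["rvec"],float),np.array(c["tvec"],float),K(c),None)[0][:,0]
E
python3 - <<'E'
from h import *
for n in("scene","top"):
    c=grab(n,n+"0"); print(n,c["vertical_fov"],c["cx"],c["cy"],c["rvec"],c["tvec"]);R=cv2.Rodrigues(np.array(c["rvec"],float))[0];print(-R.T@np.ravel(c["tvec"]))
print(read_state())
E
```

```text
scene 52.416434593138874 319.2197405532 197.58386666594745 [ 0.8310453  -2.58429533  1.0770191 ] [0.56033871 0.20926493 1.47514336]
[-0.04788277  1.06350065  1.18342419]
top 56.765482423134266 319.86681634834946 203.35313142004534 [ 2.19352858 -2.17549025  0.07651086] [0.09842666 0.61224493 1.13082747]
[0.52935026 0.10171392 1.17164201]
{'time_s': 0.1, 'joint_positions': array([-8.63738015e+01,  3.02745337e+01,  8.21494369e+01, -7.24660899e-04,
        6.76920991e+01, -1.02275201e+01]), 'qvel': array([ 0.0255609 , -0.04513062, -0.27797906,  0.0618903 ,  0.06857055,
        0.08653834]), 'tau': array([-3.33832159e-04, -4.40985990e+01, -1.77150911e+01,  6.35318086e-02,
        5.34290413e-02, -4.44920465e-05]), 'position': array([ 0.14962717, -0.60606244,  0.19045782]), 'tcp_rot': array([[ 9.70909084e-01,  2.39448388e-01, -1.39803044e-04],
       [ 2.39448176e-01, -9.70907043e-01,  2.02100175e-03],
       [ 3.48189851e-04, -1.99568454e-03, -9.99997948e-01]]), 'force': array([0.01074482, 0.22145303, 0.24753622]), 'moment': array([ 0.03364075, -0.03191239,  0.00046771]), 'opening': 0.9968535444256056}
```

View pics/scene0.png

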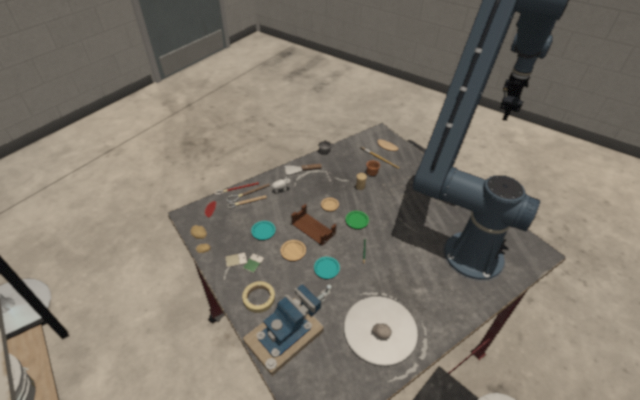

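View pics/top0.png

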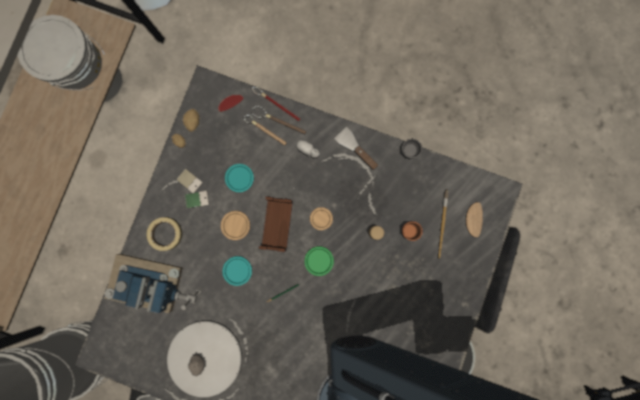

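Run:
```python
from h import *
a=load("top0")["pixels"][:,:,::-1]
cv2.imwrite("pics/c1.png",cv2.resize(a[180:280,360:500],None,fx=5,fy=5,interpolation=cv2.INTER_CUBIC))
cv2.imwrite("pics/c2.png",cv2.resize(a[160:290,210:350],None,fx=4.5,fy=4.5,interpolation=cv2.INTER_CUBIC))
b=load("scene0")["pixels"][:,:,::-1]
cv2.imwrite("pics/c3.png",cv2.resize(b[130:290,230:420],None,fx=3.7,fy=3.7,interpolation=cv2.INTER_CUBIC))
```

```text
(no output)
```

View pics/c1.png

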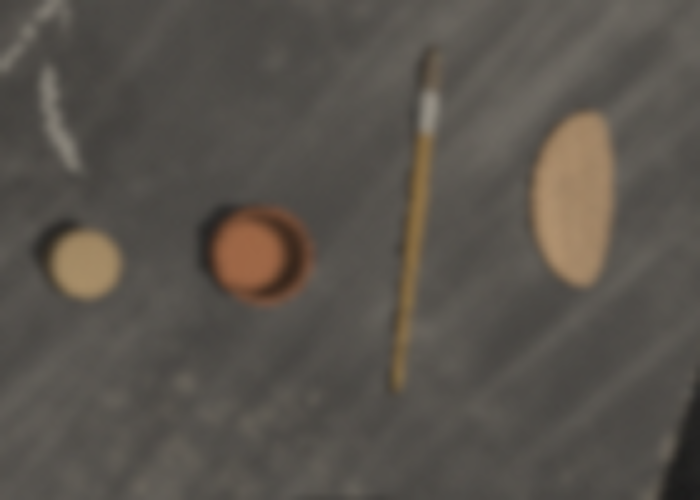

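View pics/c2.png

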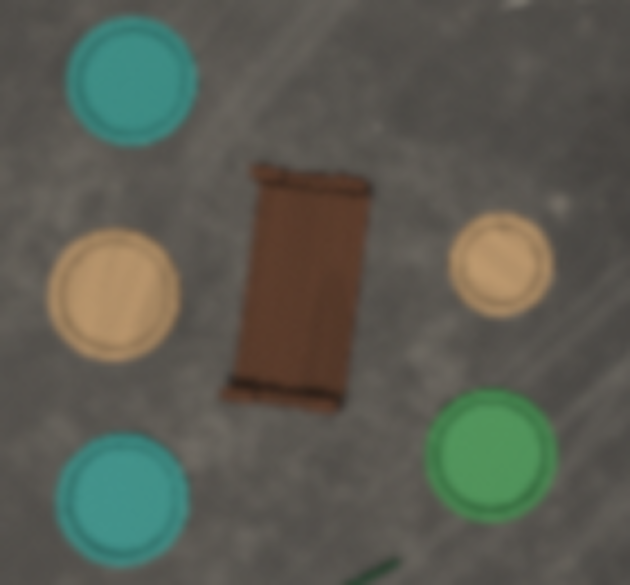

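View pics/c3.png

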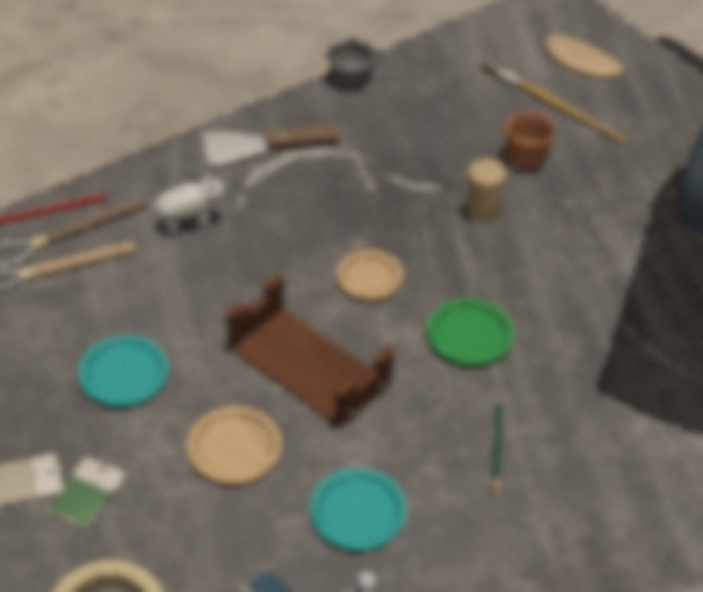

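```bash
cat >> h.py <<'E'
def blobs(c,mask,roi,amin=15):
    m=np.zeros_like(mask);x0,y0,x1,y1=roi;m[y0:y1,x0:x1]=mask[y0:y1,x0:x1]
    cs,_=cv2.findContours(m,cv2.RETR_EXTERNAL,cv2.CHAIN_APPROX_NONE)
    return sorted([k for k in cs if cv2.contourArea(k)>amin],key=cv2.contourArea,reverse=True)
def world(c,cn,z): return np.array([ray(c,p[0],p[1],z)[:2] for p in cn.reshape(-1,2)])
E
python3 - <<'E'
from h import *
for n,rois in(("top0",dict(plug=(362,215,392,250,.062),cup=(398,215,425,245,.047),brush=(432,185,455,262,.007),rib=(460,195,490,245,.008),sd=(305,200,338,235,.012),ld=(215,205,255,245,.012),rest=(258,192,296,254,.006),tape=(140,210,185,255,.025),pot=(396,130,425,165,.036),animal=(290,135,322,162,.03),t1=(218,158,260,198,.012),t2=(218,250,260,290,.012),g=(300,242,340,280,.012))),("scene0",dict(plug=(352,170,370,192,.062),cup=(362,158,382,180,.047),rib=(372,135,405,155,.008),sd=(316,194,345,214,.012),ld=(276,236,312,264,.012)))):
    c=load(n); im=c["pixels"]; hsv=cv2.cvtColor(im,cv2.COLOR_RGB2HSV); lab=cv2.cvtColor(im,cv2.COLOR_RGB2LAB).astype(int)
    mask=((hsv[...,1]>75)*255).astype(np.uint8)
    for k,(x0,y0,x1,y1,z) in rois.items():
        m=mask
        if k in("pot",): m=((hsv[...,2]<55)*255).astype(np.uint8)
        if k=="animal": m=((hsv[...,2]>150)*255).astype(np.uint8)
        b=blobs(c,m,(x0,y0,x1,y1))
        if not b: print(n,k,"none");continue
        w=world(c,b[0],z)*1000
        r=cv2.minAreaRect(w.astype(np.float32)); e=cv2.fitEllipse(w.astype(np.float32))
        print(n,k,"px",cv2.boundingRect(b[0]),"rect",np.round(r[0],1),np.round(r[1],1),round(r[2],1),"ell",np.round(e[0],1),np.round(e[1],1),round(e[2],1))
E
```

```text
top0 plug px (369, 226, 15, 14) rect [522.7 -65. ] [41.8 38.8] 89.9 ell [523.5 -65.3] [37.8 43. ] 164.6
top0 cup px (401, 221, 22, 20) rect [ 529.5 -174.9] [57.4 63.8] 0.5 ell [ 529.6 -175.6] [58.7 63.2] 178.1
top0 brush px (438, 207, 9, 51) rect [ 525.9 -279.1] [ 12.4 158.4] 82.0 ell [ 540.8 -281.2] [ 10.6 180.1] 82.4
top0 rib px (466, 202, 16, 35) rect [ 567.5 -379.4] [ 47.1 107.1] 88.7 ell [ 566.7 -381. ] [ 48.5 109. ] 86.0
top0 sd px (310, 207, 23, 23) rect [566.2  99.6] [68.9 68.9] 0.5 ell [565.8  99.8] [69.5 70.4] 141.9
top0 ld px (221, 211, 29, 29) rect [542.2 368.5] [87.5 88. ] 0.5 ell [542.2 368.6] [89.6 90.1] 33.5
top0 rest px (259, 197, 33, 55) rect [546.8 241.7] [ 84.4 166. ] 83.1 ell [546.7 240.4] [ 87.7 203.5] 83.3
top0 tape px (147, 217, 34, 33) rect [515.3 585.8] [ 98.7 102. ] 2.0 ell [513.8 585.2] [ 98.1 103.6] 7.6
top0 pot none
top0 animal px (299, 142, 19, 13) rect [783.  141.7] [66. 24.] 63.6 ell [785.1 146. ] [22.6 62.9] 149.1
top0 t1 px (225, 164, 29, 29) rect [690.5 359.5] [89.3 88.5] 1.2 ell [691.8 360.2] [88.3 90. ] 153.2
top0 t2 px (222, 256, 30, 30) rect [401.3 360.3] [89.  90.2] 0.5 ell [401.3 359.7] [89.6 90. ] 1.5
top0 g px (305, 246, 29, 30) rect [434.2 104.7] [89.3 87. ] 0.5 ell [433.5 105.5] [87.7 88.9] 87.3
scene0 plug px (356, 170, 14, 19) rect [508.  -54.4] [ 49.7 116.6] 28.1 ell [510.8 -53.5] [ 44.1 121.3] 17.0
scene0 cup px (362, 160, 18, 20) rect [ 517.4 -138.6] [ 59.2 138.8] 16.6 ell [ 520.5 -145.8] [ 58.6 136.4] 11.7
scene0 rib px (378, 140, 20, 11) rect [ 564.3 -376.5] [105.5  54.7] 2.6 ell [ 564.4 -377.3] [ 50.7 104.8] 85.7
scene0 sd px (321, 197, 18, 15) rect [563.  103.4] [68.7 78.5] 35.2 ell [563.1 103.6] [69.7 76.5] 21.3
scene0 ld px (280, 240, 26, 21) rect [541.  372.9] [90.6 90.5] 36.0 ell [540.2 372. ] [91.  93.5] 42.1
```

Run:
```python
from h import *
c=load("top0"); im=c["pixels"].astype(int)
hsv=cv2.cvtColor(c["pixels"],cv2.COLOR_RGB2HSV)
# rest base edges
L=[];R=[]
for v in range(208,238):
    s=hsv[v,250:305,1].astype(float); 
    i=np.where(s>90)[0]; a,b=i[0],i[-1]
    l=a-(s[a]-90)/(s[a]-s[a-1]); r=b+(s[b]-90)/(s[b]-s[b+1])
    L.append(ray(c,250+l,v,.006)[:2]);R.append(ray(c,250+r,v,.006)[:2])
for e in(L,R):
    e=np.array(e)*1000; p=np.polyfit(e[:,0],e[:,1],1); print("edge slope deg",np.degrees(np.arctan(p[0])),"y at x=547",np.polyval(p,547))
# cheek ends along centre column line in image: saturation/brightness profile
for v in list(range(194,208))+list(range(238,256)):
    print(v,im[v,270:290:4].sum(-1), end=" | ")
print()
# brush full
g=im
m=((hsv[...,1]>70)*255).astype(np.uint8)
a=ray(c,446.8,189.6,.006)*1000;b=ray(c,439.6,258,.006)*1000
print("brush ends",a,b,(a+b)/2,np.linalg.norm(a-b),np.degrees(np.arctan2(a[1]-b[1],a[0]-b[0])))
bl=blobs(c,m,(432,185,455,262))[0]; w=world(c,bl,.006)*1000
vx=cv2.fitLine(w.astype(np.float32),cv2.DIST_L2,0,.01,.01).ravel();print(vx,np.degrees(np.arctan(vx[1]/vx[0])))
print("y on line at mid x", vx[3]+(((a+b)/2)[0]-vx[2])*vx[1]/vx[0])
# rib moments
bl=blobs(c,m,(460,195,490,245))[0]; w=world(c,bl,.008)*1000
for p in np.round(w[::4]): print(p,end=" ")
```

```text
edge slope deg -6.615813455996021 y at x=547 277.10465430998835
edge slope deg -6.705442659847954 y at x=547 200.3505913287409
194 [250 271 259 255 261] | 195 [240 262 262 254 258] | 196 [213 245 259 251 254] | 197 [193 216 234 231 232] | 198 [185 183 192 198 199] | 199 [172 169 176 182 182] | 200 [149 158 166 179 183] | 201 [157 154 157 167 175] | 202 [181 177 166 162 153] | 203 [189 189 181 181 167] | 204 [190 191 187 191 186] | 205 [192 191 187 194 193] | 206 [194 192 190 195 194] | 207 [193 194 189 193 197] | 238 [190 188 182 184 179] | 239 [191 191 181 183 180] | 240 [191 191 178 183 188] | 241 [189 188 179 181 188] | 242 [191 190 176 182 190] | 243 [184 187 178 181 192] | 244 [165 184 171 177 196] | 245 [130 166 154 166 195] | 246 [123 130 118 140 186] | 247 [151 134 110 117 176] | 248 [180 165 143 133 176] | 249 [204 187 176 175 185] | 250 [237 216 198 193 208] | 251 [265 243 226 211 240] | 252 [274 256 252 228 259] | 253 [271 259 263 240 265] | 254 [262 257 260 251 262] | 255 [258 255 262 260 262] | 
brush ends [ 659.47698539 -297.79081146    6.        ] [ 444.51885009 -271.85119958    6.        ] [ 551.99791774 -284.82100552    6.        ] 216.51758218203116 -6.880774866479473
[ 9.9101090e-01 -1.3378093e-01  5.2718719e+02 -2.7961951e+02] -7.6881323
y on line at mid x -282.9688155910929
[ 621. -388.] [ 614. -376.] [ 602. -366.] [ 589. -359.] [ 576. -356.] [ 564. -356.] [ 551. -356.] [ 539. -358.] [ 526. -364.] [ 514. -377.] [ 514. -389.] [ 523. -396.] [ 536. -399.] [ 548. -403.] [ 561. -406.] [ 574. -403.] [ 586. -407.] [ 599. -404.] [ 611. -401.] [ 621. -392.]
```

>>> send_rows(
  moves=[0,0,-6.83,2.66,3.85,0,1,0,0,-6.83,2.66,3.85,0,1,0,0,-6.84,2.66,3.85,0,1,0,0,0,2.66,3.85,0,1,0,0,0,2.66,3.85,0,1,0,0,0,2.66,3.85,0,1,0,0,0,2.66,3.85,0,1,0,0,0,2.66,3.85,0,1,0,0,0,2.66,3.85,0,1,0,0,0,2.66,3.85,0,1,0,0,0,2.66,3.85,0,1,0,0,0,2.66,3.85,0,1,0,0,0,2.66,3.85,0,1,0,0,0,2.7,3.9,0,1,0,0,0,0,0,0,1,0,0,0,0,0,0,1],
)

```text
time_s: 1.7
position: [0.5223, -0.0662, 0.1909]
tcp_rot: [[0.994, -0.113, -0.001], [-0.113, -0.994, -0.0], [-0.001, 0.0, -1.0]]
force: [-0.3, -0.7, -0.8]
opening: 0.995
```

>>> send_rows(
  moves=[0,0,0,0.1,-0.1,-4.5,1,0,0,0,0,0,-4.5,1,0,0,0,0,0,-4,1,0,0,0,0,0,-2.5,1,0,0,0,0,0,-1.1,1,0,0,0,0,0,0,1,0,0,0,0,0,0,0.5,0,0,0,0,0,0,-1,0,0,0,0,0,0,-1,0,0,0,0,0,0,-1,0,0,0,0,0,0,-1,0,0,0,0,0,0,-1,0,0,0,0,0,0,-1],
)

```text
time_s: 3.0
position: [0.5235, -0.0682, 0.0254]
tcp_rot: [[0.993, -0.116, 0.0], [-0.116, -0.993, -0.0], [0.0, 0.0, -1.0]]
force: [-0.6, -0.1, 1.6]
opening: 0.446
```

>>> send_rows(
  moves=[0,0,0,0,0,3,-1,0,0,0,0,0,3,-1,0,0,0,1,4.2,0,-1,0,0,0,1,4.2,0,-1,0,0,0,1,4.2,0,-1,0,0,0,1.2,4.2,0,-1,0,0,0,0,0,0,-1,0,0,0,0,0,0,-1],
)

```text
time_s: 3.8
position: [0.5651, 0.1007, 0.085]
tcp_rot: [[0.994, -0.113, -0.001], [-0.113, -0.994, -0.0], [-0.001, 0.0, -1.0]]
force: [-1.0, 0.6, -1.3]
opening: 0.442
```

Run:
```python
from h import *
for n in("scene","top"):
    c=grab(n,n+"1")
a=load("top1")["pixels"][:,:,::-1][150:290,210:400];b=load("scene1")["pixels"][:,:,::-1][130:270,250:440]
cv2.imwrite("pics/d1.png",cv2.resize(np.hstack([a,b]),None,fx=2.1,fy=2.1,interpolation=cv2.INTER_CUBIC))
print(read_state()["position"],read_state()["opening"])
```

```text
[0.56480834 0.09901672 0.08503614] 0.4440935937837991
```

View pics/d1.png

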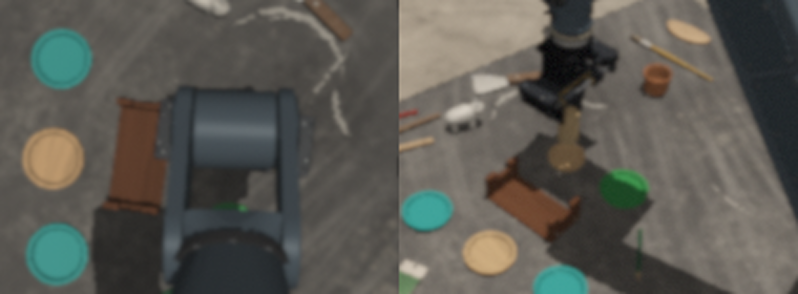

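The plug is held upright directly over the small dish (right crop about (567,140)). I'm lowering it.

>>> send_rows(
  moves=[0,0,0,0,0,-3,-1,0,0,0,0,0,-1.5,-1,0,0,0,0,0,-0.5,-1,0,0,0,0,0,-0.3,-1,0,0,0,0,0,0,-1,0,0,0,0,0,0,-1],
)

```text
time_s: 4.5
position: [0.5662, 0.0993, 0.0331]
tcp_rot: [[0.993, -0.116, 0.001], [-0.116, -0.993, -0.0], [0.001, -0.0, -1.0]]
force: [0.9, 0.3, -0.4]
opening: 0.445
```

>>> send_rows(
  moves=[0,0,0,0,0,-0.15,-1,0,0,0,0,0,0,-1,0,0,0,0,0,0,0.2,0,0,0,0,0,0,0.5,0,0,0,0,0,0,1,0,0,0,0,0,0,1,0,0,0,0,0,0,1,0,0,0,0,0,2,1,0,0,0,0,0,4,1,0,0,0,0,0,4,1,0,0,0,-0.6,-4.6,0,1,0,0,0,-0.6,-4.6,0,1,0,0,0,-0.6,-4.6,0,1,0,0,0,-0.6,-4.6,0,1,0,0,0,-0.6,-4.6,0,1,0,0,0,-0.6,-4.7,0,1,0,0,0,0,0,0,1,0,0,0,0,0,0,1],
)

```text
time_s: 6.3
position: [0.529, -0.1783, 0.1307]
tcp_rot: [[0.993, -0.119, -0.0], [-0.119, -0.993, 0.001], [-0.0, -0.001, -1.0]]
force: [-0.0, 0.3, 0.1]
opening: 1.002
```

Run:
```python
from h import *
for n in("scene","top"):
    c=grab(n,n+"2")
a=load("top2")["pixels"][:,:,::-1][150:290,210:400];b=load("scene2")["pixels"][:,:,::-1][130:270,250:440]
cv2.imwrite("pics/d2.png",cv2.resize(np.hstack([a,b]),None,fx=2.1,fy=2.1,interpolation=cv2.INTER_CUBIC))
```

```text
(no output)
```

View pics/d2.png

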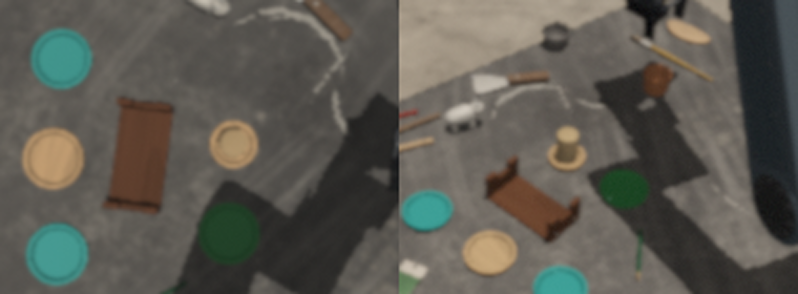

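The plug stands upright inside the small dish (left crop (235,144)). Next is the cup.

>>> send_rows(
  moves=[0,0,0,0.05,0,-4,1,0,0,0,0,0,-4,1,0,0,0,0,0,-2,1,0,0,0,0,0,-1,1,0,0,0,0,0,0,1,0,0,0,0,0,0,0.6,0,0,0,0,0,0,0.4,0,0,0,0,0,0,-1,0,0,0,0,0,0,-1,0,0,0,0,0,0,-1,0,0,0,0,0,0,-1,0,0,0,0,0,0,-1],
)

```text
time_s: 7.6
position: [0.5299, -0.1774, 0.0209]
tcp_rot: [[0.993, -0.116, 0.0], [-0.116, -0.993, -0.0], [0.0, 0.0, -1.0]]
force: [-0.8, 0.6, -0.6]
opening: 0.447
```

>>> send_rows(
  moves=[0,0,0,0,0,0,-1,0,0,0,0,0,0,-1],
)

```text
time_s: 7.8
position: [0.5299, -0.1773, 0.0208]
tcp_rot: [[0.993, -0.116, -0.0], [-0.116, -0.993, 0.0], [-0.0, -0.0, -1.0]]
force: [0.0, -0.9, -0.2]
opening: 0.265
```

Run:
```python
from h import *
for n in("scene","top"):
    c=grab(n,n+"3")
print(read_state()["opening"])
b=load("scene3")["pixels"][:,:,::-1][110:220,310:440]
cv2.imwrite("pics/d3.png",cv2.resize(b,None,fx=5,fy=5,interpolation=cv2.INTER_CUBIC))
```

```text
0.17190587736675858
```

View pics/d3.png

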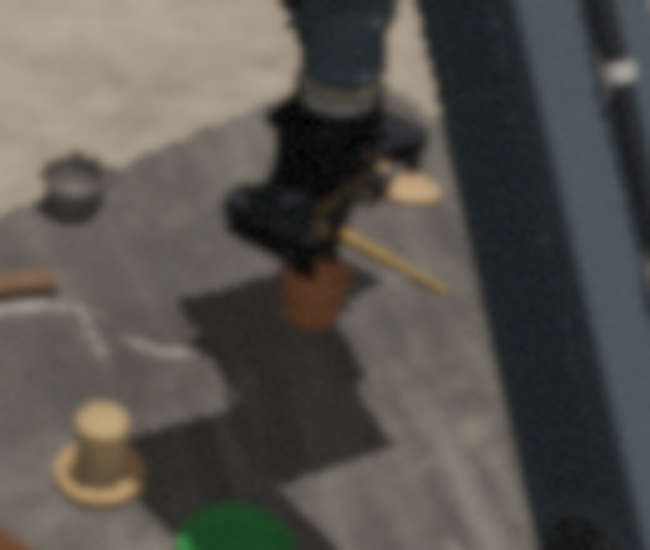

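>>> send_rows(
  moves=[0,0,0,0,0,0,0.3,0,0,0,0,0,0,1,0,0,0,0,0,0,1,0,0,0,0,0,0,1,0,0,0,0,0,0,1,0,0,0,0,0,0,1],
)

```text
time_s: 8.5
position: [0.53, -0.1773, 0.0208]
tcp_rot: [[0.993, -0.116, 0.0], [-0.116, -0.993, 0.0], [0.0, -0.0, -1.0]]
force: [0.1, 0.5, 0.0]
opening: 0.629
```

Run:
```python
from h import *
for n in("scene","top"):
    c=grab(n,n+"4")
print(read_state()["opening"],read_state()["force"])
b=load("scene4")["pixels"][:,:,::-1][110:220,310:440];a=load("top4")["pixels"][:,:,::-1][180:290,360:490]
cv2.imwrite("pics/d4.png",cv2.resize(np.hstack([a,b]),None,fx=3,fy=3,interpolation=cv2.INTER_CUBIC))
```

```text
0.7249487661228089 [-0.32293653  0.34335822  0.06426296]
```

View pics/d4.png

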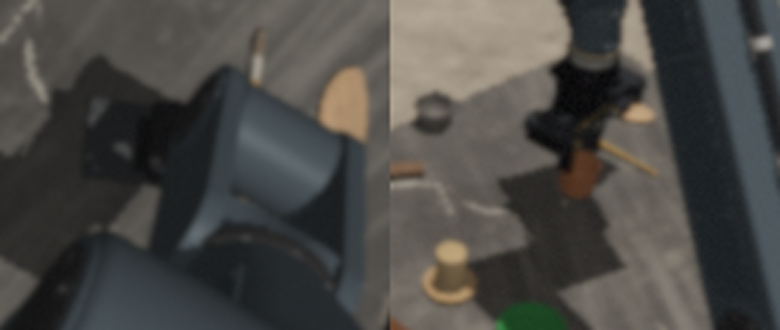

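>>> send_rows(
  moves=[0,0,0,0,0,0,1,0,0,0,0,0,0,1,0,0,0,0,0,0,1,0,0,0,0,0,1,1,0,0,0,0,0,2,1,0,0,0,0,0,4,1,0,0,0,0,0,4,1,0,0,0,0,-4,0,1,0,0,0,0,-4.5,0,1,0,0,0,0,-4.5,0,1,0,0,0,0,-4.5,0,1,0,0,0,0,-2,0,1,0,0,0,0,0,0,1],
)

```text
time_s: 9.9
position: [0.5299, -0.3763, 0.1316]
tcp_rot: [[0.993, -0.12, 0.002], [-0.12, -0.993, -0.003], [0.002, 0.002, -1.0]]
force: [0.2, -0.1, 0.5]
opening: 0.995
```

Run:
```python
from h import *
for n in("scene","top"):
    c=grab(n,n+"5")
print(read_state()["opening"],read_state()["position"])
b=load("scene5")["pixels"][:,:,::-1][110:220,310:440];a=load("top5")["pixels"][:,:,::-1][180:290,360:490]
cv2.imwrite("pics/d5.png",cv2.resize(np.hstack([a,b]),None,fx=3,fy=3,interpolation=cv2.INTER_CUBIC))
```

```text
1.0023477119220616 [ 0.52946202 -0.37172667  0.13100337]
```

View pics/d5.png

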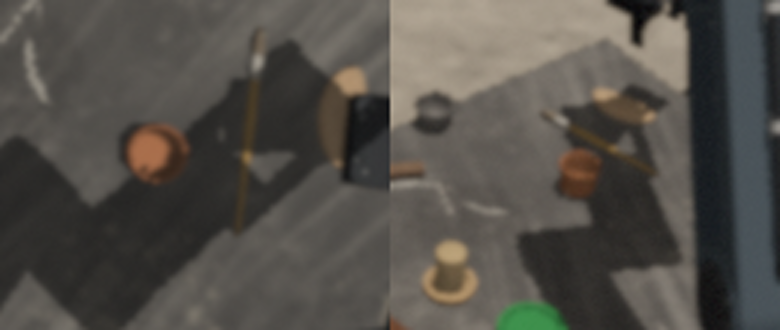

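Run:
```python
from h import *
for n,roi in(("top0",(395,215,428,248)),("top5",(395,215,428,248)),("scene0",(360,155,384,182)),("scene5",(360,152,386,182))):
    c=load(n); lab=cv2.cvtColor(c["pixels"],cv2.COLOR_RGB2LAB).astype(int)
    m=((lab[...,1]>136)*255).astype(np.uint8)
    b=blobs(c,m,roi)[0]; w=world(c,b,.047)*1000
    print(n,cv2.boundingRect(b),w.min(0),w.max(0))
ims=[load(n)["pixels"][y-20:y+20,x-25:x+25,::-1] for n,x,y in(("top0",411,230),("top5",411,230),("scene0",372,168),("scene5",372,168))]
cv2.imwrite("pics/d6.png",cv2.resize(np.vstack([np.hstack(ims[:2]),np.hstack(ims[2:])]),None,fx=7,fy=7,interpolation=cv2.INTER_CUBIC))
```

```text
top0 (402, 222, 20, 19) [ 500.7883942  -203.68631192] [ 555.29353649 -146.02412384]
top5 (402, 222, 21, 19) [ 500.7883942  -206.71623595] [ 555.29353649 -146.00146933]
scene0 (366, 160, 14, 16) [ 491.67838657 -203.24355849] [ 556.11283488 -112.60893666]
scene5 (366, 160, 14, 15) [ 488.50135845 -205.83674626] [ 556.04236171 -113.11006368]
```

View pics/d6.png

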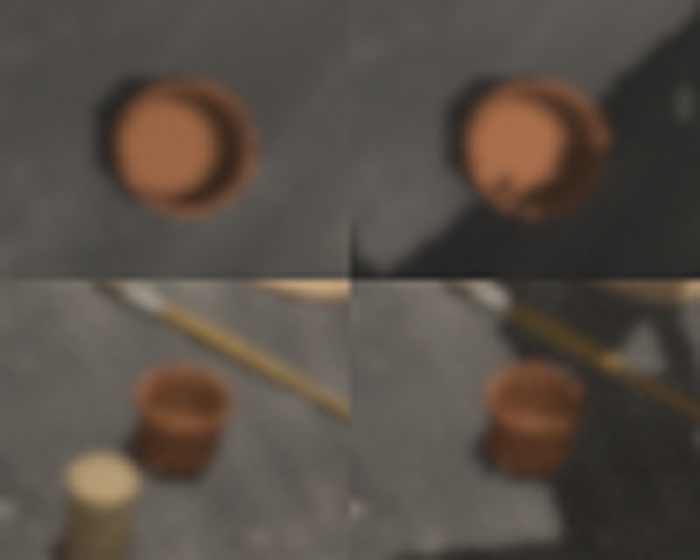

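Run:
```python
from h import *
c=load("scene4");p=proj(c,[[.53,-.177,.021],[.53,-.177,.04],[.53,-.177,.0],[.535,-.134,.021],[.525,-.22,.021],[.53,-.178,.047]]);print(p)
ims=[]
for n in("scene0","scene3","scene4"):
    a=cv2.resize(load(n)["pixels"][130:190,345:400,::-1],None,fx=9,fy=9,interpolation=cv2.INTER_CUBIC)
    ims.append(a[:, :])
a=np.hstack(ims); a=cv2.resize(a,None,fx=.53,fy=.53)
for k in range(3):
    for q in p[[0,3,4]]: cv2.circle(a,(int((q[0]-345)*9*.53+k*55*9*.53),int((q[1]-130)*9*.53)),2,(0,255,0),-1)
cv2.imwrite("pics/d7.png",a)
```

```text
[[371.9898127  168.41538864]
 [372.44998666 165.09618009]
 [371.48923022 172.02606152]
 [365.97398387 173.24335287]
 [377.85161438 163.7110379 ]
 [372.7372571  163.73967089]]
```

View pics/d7.png

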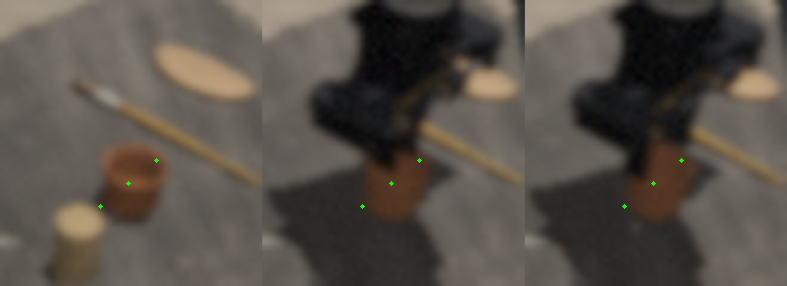

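>>> send_rows(
  moves=[0,0,0,0,4.4,0,1,0,0,0,0,5,0,1,0,0,0,0,5,0,1,0,0,0,0,5,0,1,0,0,0,0,0,0,1,0,0,0,0,0,-4,1,0,0,0,0,0,-4,1,0,0,0,0,0,-2,1,0,0,0,0,0,-1.3,1,0,0,0,0,0,0,1,0,0,0,0,0,0,0.5,0,0,0,0,0,0,0.5,0,0,0,0,0,0,0.5,0,0,0,0,0,0,0.5,0,0,0,0,0,0,0.5],
)

```text
time_s: 11.5
position: [0.5303, -0.1785, 0.0184]
tcp_rot: [[0.993, -0.116, 0.001], [-0.116, -0.993, -0.0], [0.001, 0.0, -1.0]]
force: [0.9, 0.4, -0.1]
opening: 0.76
```

>>> send_rows(
  moves=[0,0,0,0,0,0,0.3,0,0,0,0,0,0,0.3,0,0,0,0,0,0,0.3],
)

```text
time_s: 11.8
position: [0.53, -0.1783, 0.0178]
tcp_rot: [[0.993, -0.116, -0.0], [-0.116, -0.993, 0.0], [-0.0, -0.0, -1.0]]
force: [0.6, -0.6, 0.2]
opening: 0.658
```

>>> send_rows(
  moves=[0,0,0,0,0,0,0.2,0,0,0,0,0,0,0.2,0,0,0,0,0,0,0.2],
)

```text
time_s: 12.1
position: [0.53, -0.1783, 0.0178]
tcp_rot: [[0.993, -0.116, -0.0], [-0.116, -0.993, 0.0], [-0.0, -0.0, -1.0]]
force: [-0.3, 0.1, 0.0]
opening: 0.607
```

Run:
```python
from h import *
for n in("scene","top"):
    c=grab(n,n+"6")
print(read_state()["opening"],read_state()["force"])
ims=[cv2.resize(load(n)["pixels"][135:185,345:400,::-1],None,fx=7,fy=7,interpolation=cv2.INTER_CUBIC) for n in ("scene5","scene6")]
cv2.imwrite("pics/d8.png",np.hstack(ims))
```

```text
0.5996445205464355 [ 0.35600822 -0.59396071 -0.36244619]
```

View pics/d8.png

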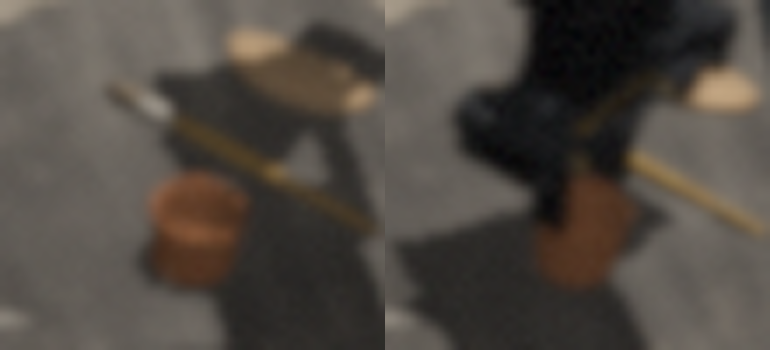

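Run:
```python
from h import *
c=load("scene5");P=[]
for z in (.131,.161):
    for d in(-.043,0,.043): P.append([.5295+.12*d,-.3717+d,z])
p=proj(c,P);print(p.round(1))
x0,y0=365,70
a=cv2.resize(c["pixels"][y0:150,x0:450,::-1],None,fx=8,fy=8,interpolation=cv2.INTER_CUBIC)
for i,q in enumerate(p): cv2.circle(a,(int((q[0]-x0+.5)*8),int((q[1]-y0+.5)*8)),3,(0,255,0) if i<3 else (0,0,255),-1)
cv2.imwrite("pics/d9.png",a)
```

```text
[[402.1 122.6]
 [396.6 126.6]
 [391.  130.8]
 [403.2 116.9]
 [397.6 121. ]
 [392.  125.1]]
```

View pics/d9.png

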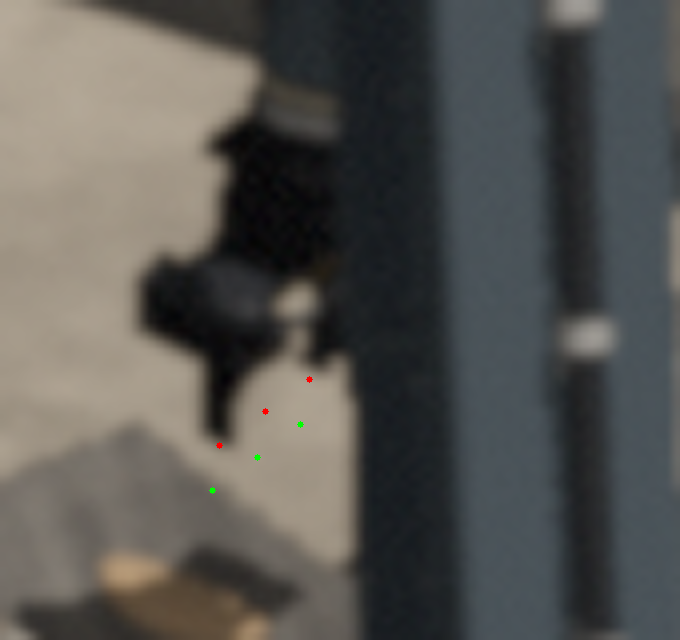

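The picture shows the real fingertips sitting about 32 mm above the reported TCP: the tips match the red dots (z+0.030), not the green ones. So the fingers closed above and inside the cup. I'm opening and going about 30 mm lower.

>>> send_rows(
  moves=[0,0,0,0,0,0,1,0,0,0,0,0,1,1,0,0,0,0,0,1,1,0,0,0,0,0,0,1,0,0,0,0,0,0,1,0,0,0,0,0,0,1,0,0,0,0,0,-1.5,1,0,0,0,0,0,-1.5,1,0,0,0,0,0,-1,1,0,0,0,0,0,-0.5,1,0,0,0,0,0,-0.3,1,0,0,0,0,0,0,1],
)

```text
time_s: 13.4
position: [0.5299, -0.1782, -0.0104]
tcp_rot: [[0.993, -0.116, -0.0], [-0.116, -0.993, 0.0], [-0.0, -0.0, -1.0]]
force: [-0.5, 0.1, 0.6]
opening: 0.999
```

>>> send_rows(
  moves=[0,0,0,0,0,0,0.3,0,0,0,0,0,0,0.3,0,0,0,0,0,0,0.2,0,0,0,0,0,0,-1,0,0,0,0,0,0,-1,0,0,0,0,0,0,-1],
)

```text
time_s: 14.0
position: [0.5301, -0.1783, -0.0099]
tcp_rot: [[0.993, -0.116, 0.0], [-0.116, -0.993, -0.0], [0.0, 0.0, -1.0]]
force: [0.5, 0.6, 2.6]
opening: 0.654
```

>>> send_rows(
  moves=[0,0,0,0,0,0,-1,0,0,0,0,0,2,-1,0,0,0,0,0,5,-1,0,0,0,0,0,5,-1,0,0,0,0,3,0,-1,0,0,0,0.1,4.6,0,-1,0,0,0,0.1,4.6,0,-1,0,0,0,0.1,4.6,0,-1,0,0,0,0.1,4.6,0,-1,0,0,0,0.1,4.6,0,-1,0,0,0,0.1,4.6,0,-1,0,0,0,0.1,4.6,0,-1,0,0,0,0.1,4.6,0,-1,0,0,0,0.1,4.6,0,-1,0,0,0,0.1,4.6,0,-1,0,0,0,0.1,3.7,0,-1,0,0,0,0.1,2,0,-1,0,0,0,0,0,0,-1,0,0,0,0,0,0,-1],
)

```text
time_s: 15.9
position: [0.5412, 0.3683, 0.1092]
tcp_rot: [[0.993, -0.115, -0.001], [-0.115, -0.993, -0.001], [-0.001, 0.001, -1.0]]
force: [0.3, 0.3, -1.1]
opening: 0.653
```

Run:
```python
from h import *
c=grab("scene","scene7"); s=read_state(); print(s["position"],s["opening"],s["joint_positions"])
cv2.imwrite("pics/d10.png",cv2.resize(c["pixels"][150:290,220:400,::-1],None,fx=4,fy=4,interpolation=cv2.INTER_CUBIC))
```

```text
[0.54135686 0.36759934 0.10926399] 0.6488943445627795 [ 2.44288701e+01  3.78794114e+01  8.16600422e+01 -3.81319785e-02
  6.05706295e+01  1.21104137e+02]
```

View pics/d10.png

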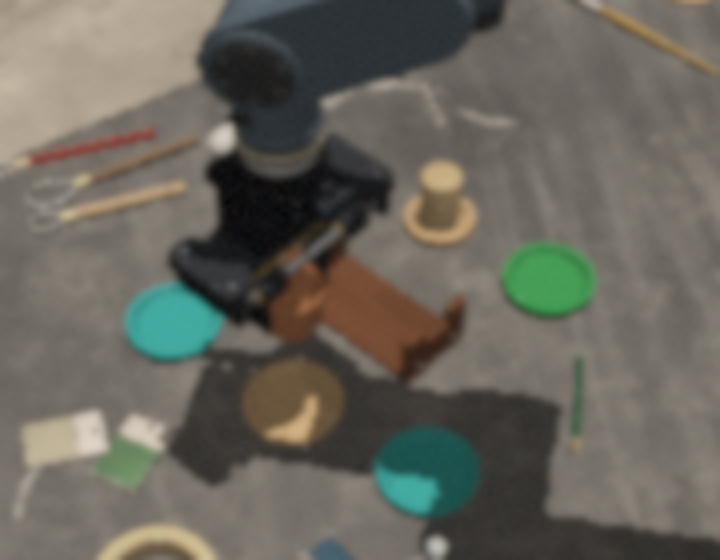

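>>> send_rows(
  moves=[0,0,0,0,0.1,-4,-1,0,0,0,0,0,-3.5,-1,0,0,0,0,0,-2.2,-1,0,0,0,0,0,-1,-1,0,0,0,0,0,-0.4,-1,0,0,0,0,0,-0.1,-1,0,0,0,0,0,-0.1,-1,0,0,0,0,0,0,-1],
)

```text
time_s: 16.75
position: [0.5429, 0.37, -0.0019]
tcp_rot: [[0.993, -0.116, 0.002], [-0.116, -0.993, 0.001], [0.002, -0.001, -1.0]]
force: [1.2, 0.3, -1.3]
opening: 0.651
```

>>> send_rows(
  moves=[0,0,0,0,0,-0.1,-1,0,0,0,0,0,0,-1,0,0,0,0,0,0,0.4,0,0,0,0,0,0,0.6,0,0,0,0,0,0,1,0,0,0,0,0,0,1,0,0,0,0,0,0,1,0,0,0,0,0,0,1,0,0,0,0,0,2,1,0,0,0,0,0,4,1,0,0,0,0,0,4,1,0,0,0,0,0,3,1,0,0,0,0,-4,0,1,0,0,0,0.2,-4.7,0,1,0,0,0,0.2,-4.7,0,1,0,0,0,0.2,-4.7,0,1,0,0,0,0.2,-4.7,0,1,0,0,0,0.2,-4.7,0,1],
)

```text
time_s: 18.55
position: [0.5519, 0.093, 0.126]
tcp_rot: [[0.993, -0.115, 0.0], [-0.115, -0.993, -0.0], [0.0, -0.0, -1.0]]
force: [-0.1, 0.1, -0.2]
opening: 1.001
```

>>> send_rows(
  moves=[0,0,0,0.2,-4.7,0,1,0,0,0,0.2,-4.7,0,1,0,0,0,0.2,-4.7,0,1,0,0,0,0.2,-4.7,0,1,0,0,0,0.2,-4.7,0,1,0,0,0,0.2,-4.7,0,1,0,0,0,0.2,-4.7,0,1,0,0,0,0.2,-4.7,0,1,0,0,0,0,-4.7,0,1,0,0,0,0,-4.7,0,1,0,0,0,0,0,0,1,0,0,2.5,0,0,0,1,0,0,0,0,0,0,1],
)

```text
time_s: 19.85
position: [0.5675, -0.375, 0.1254]
tcp_rot: [[0.997, -0.073, -0.001], [-0.073, -0.997, 0.001], [-0.001, -0.001, -1.0]]
force: [0.0, -0.3, 0.0]
opening: 1.0
```

Run:
```python
from h import *
for n in("scene","top"): grab(n,n+"8")
s=read_state(); print(s["position"],s["opening"],s["tcp_rot"])
b=load("scene8")["pixels"][:,:,::-1][130:270,250:440];a=load("top8")["pixels"][:,:,::-1][150:290,210:400]
cv2.imwrite("pics/d11.png",cv2.resize(np.hstack([a,b]),None,fx=2.1,fy=2.1,interpolation=cv2.INTER_CUBIC))
c=load("scene8");cv2.imwrite("pics/d12.png",cv2.resize(c["pixels"][70:160,350:450,::-1],None,fx=6,fy=6,interpolation=cv2.INTER_CUBIC))
```

```text
[ 0.56788303 -0.37450912  0.12575445] 1.000159491829999 [[ 9.97355481e-01 -7.26766820e-02 -3.79774815e-04]
 [-7.26764785e-02 -9.97355430e-01  5.24676781e-04]
 [-4.16902241e-04 -4.95688567e-04 -9.99999790e-01]]
```

View pics/d11.png

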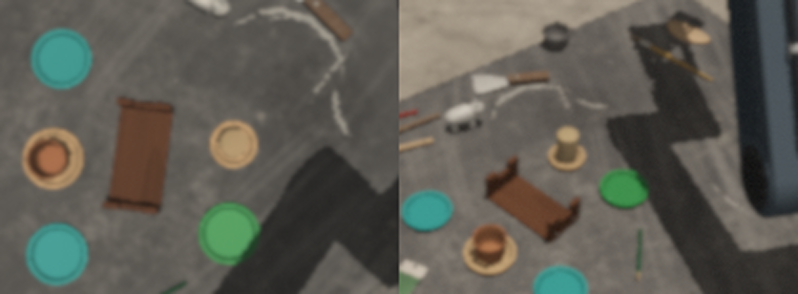

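View pics/d12.png

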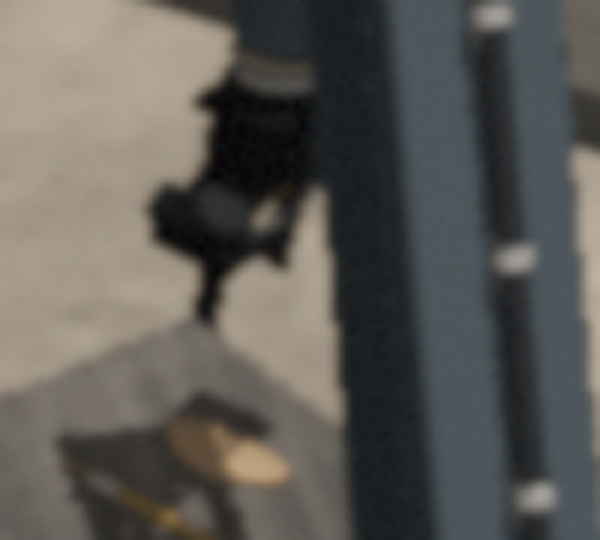

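>>> send_rows(
  moves=[0,0,0,0,-0.6,-4,1,0,0,0,0,0,-4,1,0,0,0,0,0,-3.5,1,0,0,0,0,0,-2,1,0,0,0,0,0,-1,1,0,0,0,0,0,0,1,0,0,0,0,0,0,1],
)

```text
time_s: 20.65
position: [0.5689, -0.3816, -0.0181]
tcp_rot: [[0.997, -0.072, 0.001], [-0.072, -0.997, -0.001], [0.002, 0.001, -1.0]]
force: [1.1, 0.8, 1.2]
opening: 1.0
```

>>> send_rows(
  moves=[0,0,0,0,0,-0.2,1,0,0,0,0,0,0,1],
)

```text
time_s: 20.85
position: [0.5687, -0.3819, -0.0198]
tcp_rot: [[0.997, -0.072, 0.002], [-0.072, -0.997, -0.002], [0.002, 0.001, -1.0]]
force: [-0.5, 0.5, -0.1]
opening: 1.001
```

>>> send_rows(
  moves=[0,0,0,0,0,-0.2,1,0,0,0,0,0,0,1],
)

```text
time_s: 21.05
position: [0.568, -0.3814, -0.0228]
tcp_rot: [[0.997, -0.072, 0.0], [-0.072, -0.997, -0.0], [0.0, 0.0, -1.0]]
force: [-0.1, -0.8, 0.9]
opening: 1.0
```

Run:
```python
from h import *
c=grab("scene","scene9"); s=read_state(); print(s["position"],s["force"])
cv2.imwrite("pics/d13.png",cv2.resize(c["pixels"][90:180,350:450,::-1],None,fx=6,fy=6,interpolation=cv2.INTER_CUBIC))
```

```text
[ 0.56796106 -0.38133644 -0.02291693] [-0.52358944  0.80643002 -1.14298974]
```

View pics/d13.png

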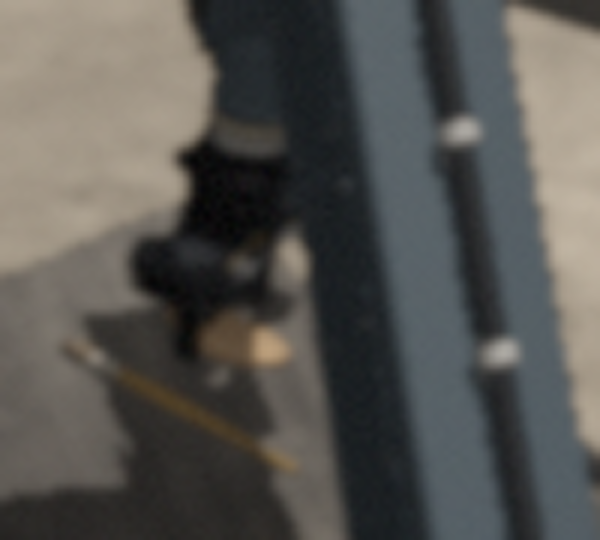

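>>> send_rows(
  moves=[0,0,0,0,0,0,0.5,0,0,0,0,0,0,0.5,0,0,0,0,0,0,0.5,0,0,0,0,0,-0.2,0.5,0,0,0,0,0,0,0.5],
)

```text
time_s: 21.6
position: [0.5678, -0.3811, -0.0255]
tcp_rot: [[0.997, -0.072, -0.0], [-0.072, -0.997, 0.0], [-0.0, -0.0, -1.0]]
force: [0.8, 0.1, -0.3]
opening: 0.762
```

>>> send_rows(
  moves=[0,0,0,0,0,-0.2,0.5,0,0,0,0,0,0,0.5],
)

```text
time_s: 21.8
position: [0.5678, -0.3811, -0.0275]
tcp_rot: [[0.997, -0.072, -0.0], [-0.072, -0.997, 0.0], [-0.001, -0.0, -1.0]]
force: [-0.1, -1.2, 0.4]
opening: 0.751
```

>>> send_rows(
  moves=[0,0,0,0,0,-0.1,0.5,0,0,0,0,0,0,0.5],
)

```text
time_s: 22.0
position: [0.5679, -0.3812, -0.0283]
tcp_rot: [[0.997, -0.072, -0.0], [-0.072, -0.997, 0.0], [-0.0, -0.0, -1.0]]
force: [0.1, 0.2, -0.2]
opening: 0.748
```

>>> send_rows(
  moves=[0,0,0,0,0,-0.1,0.5,0,0,0,0,0,0,0.5],
)

```text
time_s: 22.2
position: [0.568, -0.3813, -0.0292]
tcp_rot: [[0.997, -0.072, -0.0], [-0.072, -0.997, 0.0], [-0.0, -0.0, -1.0]]
force: [-0.3, 0.1, 0.1]
opening: 0.749
```

>>> send_rows(
  moves=[0,0,0,0,0,-0.1,0.5,0,0,0,0,0,0,0.5],
)

```text
time_s: 22.4
position: [0.5679, -0.3813, -0.0303]
tcp_rot: [[0.997, -0.072, -0.0], [-0.072, -0.997, 0.0], [-0.0, -0.0, -1.0]]
force: [-0.6, 0.4, 0.7]
opening: 0.749
```

>>> send_rows(
  moves=[0,0,0,0,0,-0.1,0.5,0,0,0,0,0,0,0.5],
)

```text
time_s: 22.6
position: [0.5681, -0.3814, -0.0307]
tcp_rot: [[0.997, -0.072, 0.0], [-0.072, -0.997, -0.0], [0.0, 0.0, -1.0]]
force: [-0.5, 0.5, 2.4]
opening: 0.757
```

>>> send_rows(
  moves=[0,0,0,0,0,0.25,0.5,0,0,0,0,0,0,0.2,0,0,0,0,0,0,0,0,0,0,0,0,0,-1,0,0,0,0,0,0,-1,0,0,0,0,0,0,-1,0,0,0,0,0,0,-1],
)

```text
time_s: 23.3
position: [0.5679, -0.3812, -0.0288]
tcp_rot: [[0.997, -0.072, -0.0], [-0.072, -0.997, 0.0], [-0.0, -0.0, -1.0]]
force: [0.2, -0.3, 0.2]
opening: 0.551
```

>>> send_rows(
  moves=[0,0,0,0,0,0,-1,0,0,0,0,0,2,-1,0,0,0,0,0,5,-1,0,0,0,0,0,5,-1,0,0,0,0,3,0,-1,0,0,0,0,4.7,0,-1,0,0,0,0,4.7,0,-1,0,0,0,0,4.7,0,-1,0,0,0,0,4.7,0,-1,0,0,0,-0.2,4.7,0,-1,0,0,0,-0.2,4.7,0,-1,0,0,0,-0.2,4.7,0,-1,0,0,0,-0.2,4.7,0,-1,0,0,0,-0.2,4.7,0,-1,0,0,0,-0.2,4.7,0,-1,0,0,0,-0.2,4.7,0,-1,0,0,0,-0.2,4.7,0,-1,0,0,-2.5,-0.2,2,0,-1,0,0,0,0,0,0,-1,0,0,0,0,0,0,-1],
)

```text
time_s: 25.3
position: [0.5497, 0.2328, 0.0913]
tcp_rot: [[0.993, -0.114, -0.0], [-0.114, -0.993, -0.001], [-0.0, 0.001, -1.0]]
force: [0.5, -0.7, 0.7]
opening: 0.554
```

Run:
```python
from h import *
for n in("scene","top"): grab(n,n+"10")
s=read_state(); print(s["position"],s["opening"],s["tcp_rot"])
b=load("scene10")["pixels"][:,:,::-1][130:270,230:420];a=load("top10")["pixels"][:,:,::-1][150:290,210:400]
cv2.imwrite("pics/d14.png",cv2.resize(np.hstack([a,b]),None,fx=2.1,fy=2.1,interpolation=cv2.INTER_CUBIC))
```

```text
[0.55007821 0.23157564 0.09131472] 0.554069005199074 [[ 9.93196874e-01 -1.16447000e-01 -2.56747005e-04]
 [-1.16447104e-01 -9.93196798e-01 -4.38061496e-04]
 [-2.03989357e-04  4.64978754e-04 -9.99999871e-01]]
```

View pics/d14.png

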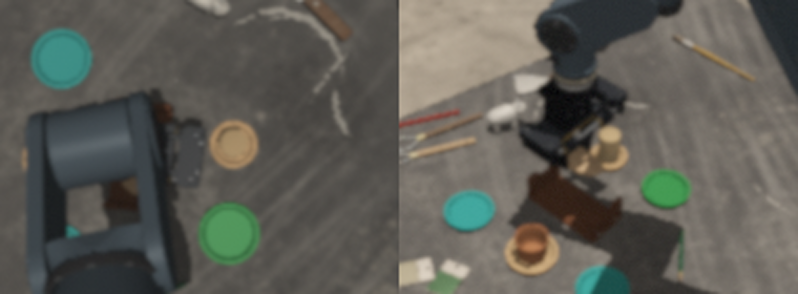

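>>> send_rows(
  moves=[0,0,0,-0.4,0.75,0,-1,0,0,0,0,0,-3,-1,0,0,0,0,0,-3,-1,0,0,0,0,0,-2,-1,0,0,0,0,0,-1,-1,0,0,0,0,0,0,-1,0,0,0,0,0,0,-1],
)

```text
time_s: 26.1
position: [0.5466, 0.2401, 0.0019]
tcp_rot: [[0.993, -0.116, 0.001], [-0.116, -0.993, 0.0], [0.001, -0.0, -1.0]]
force: [-0.4, 0.5, -0.5]
opening: 0.551
```

Run:
```python
from h import *
for n in("scene","top"): grab(n,n+"11")
s=read_state(); print(s["position"],s["opening"],s["force"])
b=load("scene11")["pixels"][:,:,::-1][170:260,250:370]
cv2.imwrite("pics/d15.png",cv2.resize(b,None,fx=6,fy=6,interpolation=cv2.INTER_CUBIC))
```

```text
[0.54711837 0.2403787  0.00261163] 0.5540675902269138 [-0.10859087  0.81340974 -0.22240214]
```

View pics/d15.png

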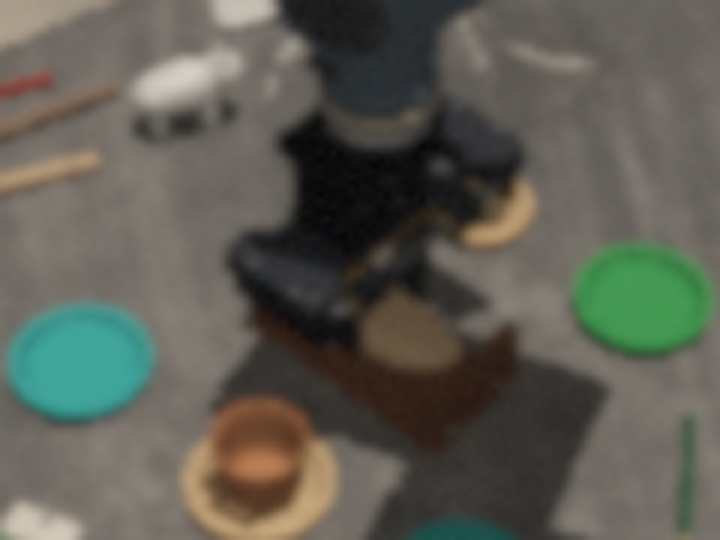

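>>> send_rows(
  moves=[0,0,0,0,-0.1,-1,-1,0,0,0,0,0,-0.7,-1,0,0,0,0,0,-0.5,-1,0,0,0,0,0,0,-1,0,0,0,0,0,-0.2,-1,0,0,0,0,0,0,-1,0,0,0,0,0,0,-1],
)

```text
time_s: 26.9
position: [0.5462, 0.2393, -0.0225]
tcp_rot: [[0.993, -0.116, 0.0], [-0.116, -0.993, 0.0], [0.0, -0.0, -1.0]]
force: [-0.5, 0.7, -0.2]
opening: 0.556
```

Now I release, lift straight up and travel to the brush.

>>> send_rows(
  moves=[0,0,0,0,0,0,0.2,0,0,0,0,0,0,0.4,0,0,0,0,0,0,0.6,0,0,0,0,0,0,0.6,0,0,0,0,0,0,0.6,0,0,0,0,0,2,0.6,0,0,0,0,0,4,0.6,0,0,0,0,0,4.5,0.6,0,0,0,0,0,2,0.6,0,0,0,0,-4.7,0,0.6,0,0,0,0,-4.7,0,0.6,0,0,0,0,-4.7,0,0.6,0,0,0,0,-4.7,0,0.6,0,0,0,0,-4.7,0,0.6,0,0,0,0,-4.7,0,0.6,0,0,0,0,-4.7,0,0.6,0,0,0,0,-4.7,0,0.6,0,0,0,0,-4.7,0,0.6,0,0,0,0,-4.7,0,0.6,0,0,0,0,0,0,0.6],
)

```text
time_s: 28.9
position: [0.5472, -0.2381, 0.1028]
tcp_rot: [[0.993, -0.122, 0.004], [-0.122, -0.993, -0.005], [0.004, 0.004, -1.0]]
force: [-0.4, 0.4, 0.2]
opening: 0.797
```

Run:
```python
from h import *
for n in("scene","top"): grab(n,n+"12")
s=read_state(); print(s["position"],s["opening"],s["force"])
a=load("top12")["pixels"][:,:,::-1][180:270,210:350];b=load("scene12")["pixels"][:,:,::-1][170:260,250:370]
cv2.imwrite("pics/d16.png",cv2.resize(np.hstack([a,b]),None,fx=3,fy=3,interpolation=cv2.INTER_CUBIC))
```

```text
[ 0.54549017 -0.23189348  0.10214058] 0.8023953372811026 [-0.34320794  1.60202401 -0.69133379]
```

View pics/d16.png

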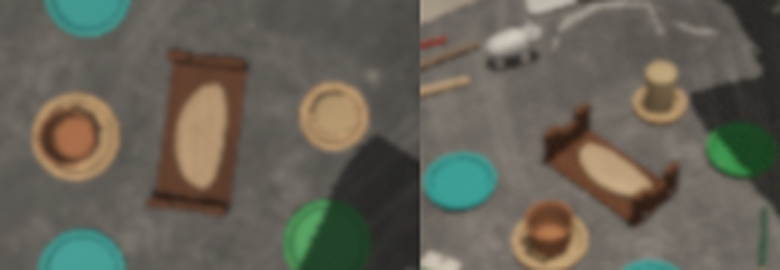

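>>> send_rows(
  moves=[0,0,-0.9,0.3,-2.6,0,0.6,0,0,0,0.3,-2.6,0,0.6,0,0,0,0,0,0,0.2,0,0,0,0,0,-4,0.2,0,0,0,0,0,-4,0.2,0,0,0,0,0,-3,0.2,0,0,0,0,0,-1,0.2,0,0,0,0,0,-0.5,0.2,0,0,0,0,0,0,0.2,0,0,0,0,0,0,0.2],
)

```text
time_s: 30.0
position: [0.5532, -0.2831, -0.0211]
tcp_rot: [[0.991, -0.131, 0.002], [-0.131, -0.991, -0.002], [0.002, 0.001, -1.0]]
force: [-0.3, -0.1, 0.1]
opening: 0.598
```

Run:
```python
from h import *
c=grab("scene","scene13");s=read_state(); print(s["position"],s["opening"],s["force"])
b=c["pixels"][:,:,::-1][110:200,340:440]
cv2.imwrite("pics/d17.png",cv2.resize(b,None,fx=6,fy=6,interpolation=cv2.INTER_CUBIC))
```

```text
[ 0.55319951 -0.28334122 -0.02091914] 0.6035934628145695 [ 0.04573755 -0.8641765  -0.21903526]
```

View pics/d17.png

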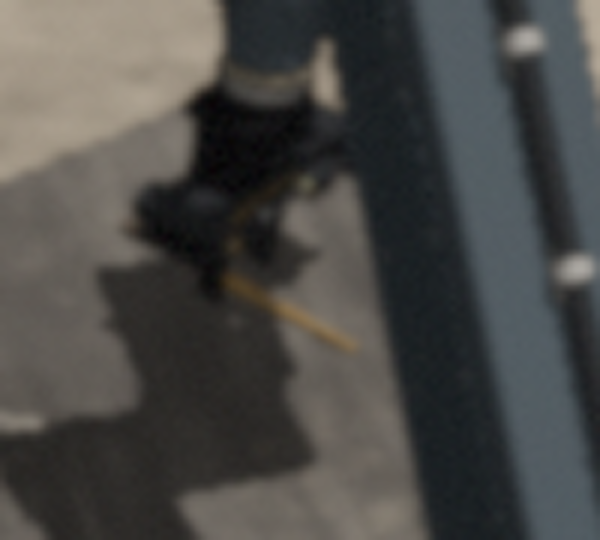

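>>> send_rows(
  moves=[0,0,0,0,0,0,-0.4,0,0,0,0,0,0,-0.4,0,0,0,0,0,0,-0.4,0,0,0,0,0,0,-0.4,0,0,0,0,0,-0.4,-0.4,0,0,0,0,0,-0.3,-0.4,0,0,0,0,0,0,-0.4,0,0,0,0,0,0,-0.4],
)

```text
time_s: 30.85
position: [0.5518, -0.2827, -0.03]
tcp_rot: [[0.991, -0.131, -0.0], [-0.131, -0.991, 0.0], [-0.001, -0.0, -1.0]]
force: [0.9, -0.7, -0.2]
opening: 0.304
```

>>> send_rows(
  moves=[0,0,0,0,0,0.12,-0.4,0,0,0,0,0,0,-0.7,0,0,0,0,0,0,-1,0,0,0,0,0,0,-1,0,0,0,0,0,0,-1,0,0,0,0,0,0,-1,0,0,0,0,0,0,-1],
)

```text
time_s: 31.55
position: [0.5521, -0.2828, -0.0284]
tcp_rot: [[0.991, -0.131, 0.0], [-0.131, -0.991, -0.0], [0.0, 0.0, -1.0]]
force: [-0.5, -0.8, 0.2]
opening: 0.117
```

>>> send_rows(
  moves=[0,0,0,0,0,1,-1,0,0,0,0,0,4,-1,0,0,0,0,0,4.5,-1,0,0,0,0,0,4.5,-1,0,0,0,0,3,0,-1,0,0,0.9,-0.1,4.5,0,-1,0,0,0,-0.1,4.5,0,-1,0,0,0,-0.1,4.5,0,-1,0,0,0,-0.1,4.5,0,-1,0,0,0,-0.1,4.5,0,-1,0,0,0,-0.1,4.5,0,-1,0,0,0,0,4.5,0,-1,0,0,0,0,4.5,0,-1,0,0,0,0,4.5,0,-1,0,0,0,0,4.5,0,-1,0,0,0,0,4,0,-1,0,0,0,0,0,0,-1,0,0,0,0,0,0,-1],
)

```text
time_s: 33.35
position: [0.5455, 0.2379, 0.1119]
tcp_rot: [[0.994, -0.113, 0.0], [-0.113, -0.994, -0.0], [0.0, 0.0, -1.0]]
force: [-0.3, -0.1, -1.3]
opening: 0.117
```

Run:
```python
from h import *
for n in("scene","top"): grab(n,n+"14")
s=read_state(); print(s["position"],s["opening"],s["tcp_rot"])
a=load("top14")["pixels"][:,:,::-1][150:280,210:350];b=load("scene14")["pixels"][:,:,::-1][130:260,230:370]
cv2.imwrite("pics/d18.png",cv2.resize(np.hstack([a,b]),None,fx=2.8,fy=2.8,interpolation=cv2.INTER_CUBIC))
```

```text
[0.54581289 0.23623239 0.11176367] 0.12086460168067067 [[ 9.93212747e-01 -1.16311532e-01 -2.58019929e-04]
 [-1.16311656e-01 -9.93212623e-01 -5.33129702e-04]
 [-1.94259518e-04  5.59521941e-04 -9.99999825e-01]]
```

View pics/d18.png

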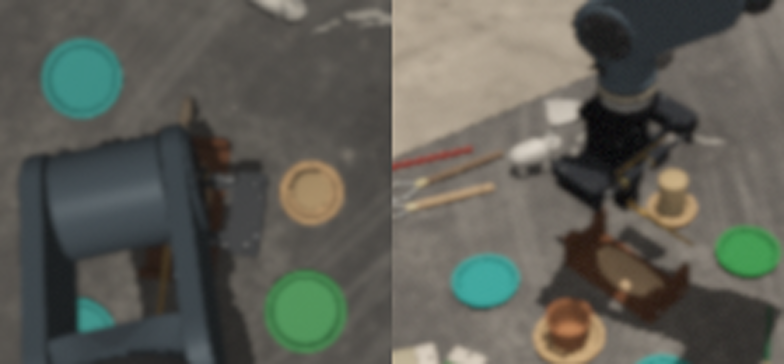

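>>> send_rows(
  moves=[0,0,0,0,0.25,-3,-1,0,0,0,0,0,-3,-1,0,0,0,0,0,-2,-1,0,0,0,0,0,-0.3,-1,0,0,0,0,0,0,-1,0,0,0,0,0,0,-1],
)

```text
time_s: 34.05
position: [0.5472, 0.2392, 0.0297]
tcp_rot: [[0.993, -0.117, 0.002], [-0.117, -0.993, 0.0], [0.002, -0.001, -1.0]]
force: [-0.9, 0.0, 0.4]
opening: 0.117
```

Run:
```python
from h import *
for n in("scene","top"): grab(n,n+"15")
s=read_state(); print(s["position"],s["opening"],s["force"])
a=load("top15")["pixels"][:,:,::-1][170:270,230:330];b=load("scene15")["pixels"][:,:,::-1][170:270,270:370]
cv2.imwrite("pics/d19.png",cv2.resize(np.hstack([a,b]),None,fx=4,fy=4,interpolation=cv2.INTER_CUBIC))
```

```text
[0.54721859 0.23960936 0.02999411] 0.11650173848973375 [-0.3464687   0.16388064 -0.34364666]
```

View pics/d19.png

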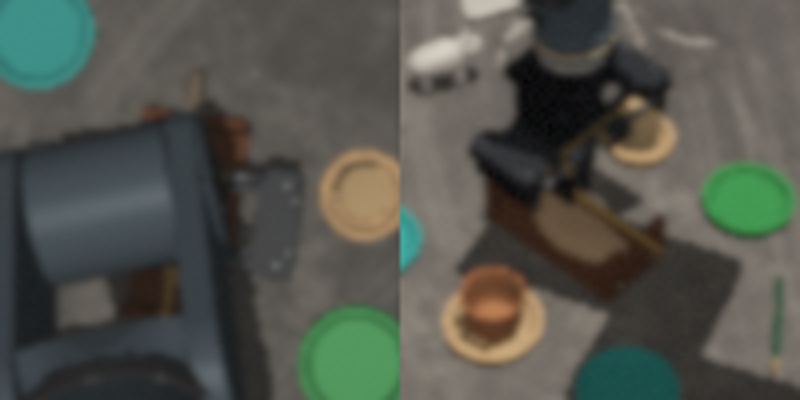

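>>> send_rows(
  moves=[0,0,0,0,0,-0.8,-1,0,0,0,0,0,-0.5,-1,0,0,0,0,0,-0.3,-1,0,0,0,0,0,0,-1,0,0,0,0,0,0,-1],
)

```text
time_s: 34.65
position: [0.5458, 0.2398, 0.0123]
tcp_rot: [[0.993, -0.116, -0.0], [-0.116, -0.993, -0.0], [-0.0, 0.0, -1.0]]
force: [0.4, -0.2, 0.1]
opening: 0.121
```

>>> send_rows(
  moves=[0,0,0,0,0,-0.15,-1,0,0,0,0,0,0,-1,0,0,0,0,0,0,-1],
)

```text
time_s: 34.95
position: [0.5463, 0.2399, 0.0114]
tcp_rot: [[0.993, -0.116, 0.001], [-0.116, -0.993, 0.0], [0.001, -0.0, -1.0]]
force: [-1.2, 0.6, 2.2]
opening: 0.118
```

>>> send_rows(
  moves=[0,0,0,0,0,-0.1,-1,0,0,0,0,0,0,-1,0,0,0,0,0,0,-1],
)

```text
time_s: 35.25
position: [0.5463, 0.2398, 0.0113]
tcp_rot: [[0.993, -0.116, 0.001], [-0.116, -0.993, 0.0], [0.001, -0.0, -1.0]]
force: [-1.8, -0.2, 8.2]
opening: 0.119
```

>>> send_rows(
  moves=[0,0,0,0,0,0.15,-1,0,0,0,0,0,0,-1,0,0,0,0,0,0,-0.6,0,0,0,0,0,0,-0.4,0,0,0,0,0,0,-0.2,0,0,0,0,0,0,-0.2,0,0,0,0,0,0,-0.2,0,0,0,0,0,2,-0.2,0,0,0,0,0,4,-0.2,0,0,0,0,0,5,-0.2,0,0,0,0,-4.5,0,-0.2,0,0,0,0,-4.5,0,-0.2,0,0,0,0,-4.5,0,-0.2,0,0,0,0,-4.5,0,-0.2,0,0,0,0,-4.5,0,-0.2,0,0,0,0,-4.5,0,-0.2,0,0,0,0,-4.5,0,-0.2,0,0,0,0,-4.5,0,-0.2,0,0,0,0,0,0,-0.2,0,0,0,0,0,0,-0.2],
)

```text
time_s: 37.25
position: [0.5457, -0.1212, 0.1214]
tcp_rot: [[0.993, -0.119, -0.0], [-0.119, -0.993, 0.001], [-0.0, -0.001, -1.0]]
force: [-0.7, 0.5, 0.2]
opening: 0.401
```

Run:
```python
from h import *
for n in("scene","top"): grab(n,n+"16")
s=read_state(); print(s["position"],s["opening"],s["force"])
a=load("top16")["pixels"][:,:,::-1][175:275,215:345];b=load("scene16")["pixels"][:,:,::-1][170:270,270:370]
cv2.imwrite("pics/d20.png",cv2.resize(np.hstack([a,b]),None,fx=3.4,fy=3.4,interpolation=cv2.INTER_CUBIC))
cv2.imwrite("pics/d21.png",load("top16")["pixels"][:,:,::-1])
c=load("top16")
# brush extents by edge in crop printed
for z in(.012,): print([ray(c,*p,z)[:2] for p in((321,218),(235,226))])
```

```text
[ 0.54540453 -0.11919423  0.12137908] 0.4022816468762111 [-0.57435154  0.22090999 -0.10892207]
[array([0.5661567 , 0.09956366]), array([0.53891986, 0.36834393])]
```

View pics/d20.png

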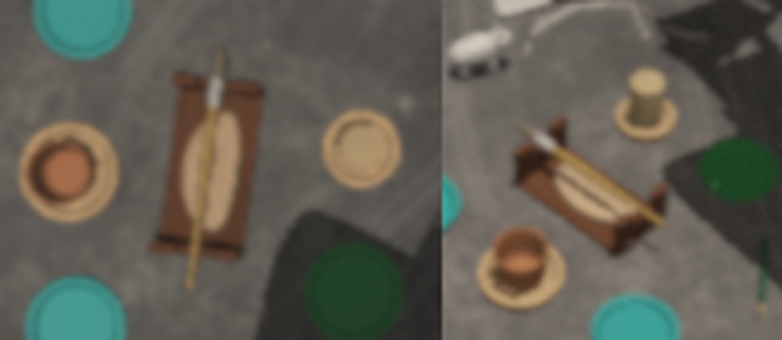

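View pics/d21.png

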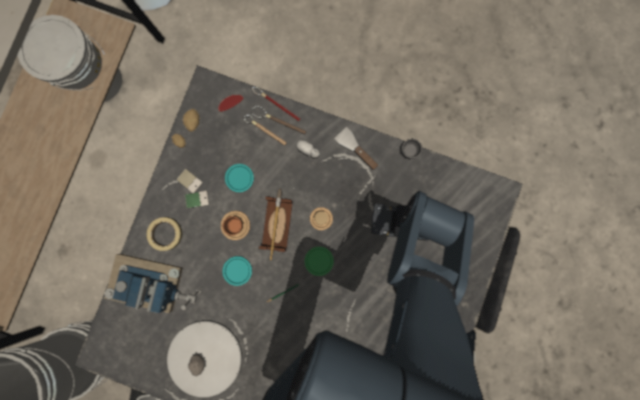

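Run:
```python
from h import *
A=load("top0")["pixels"].astype(int);B=load("top16")["pixels"].astype(int)
for k,(x0,y0,x1,y1) in dict(tape=(140,210,188,258),animal=(290,132,325,165),pot=(395,132,428,165)).items(): print(k,abs(A-B)[y0:y1,x0:x1].mean().round(1),abs(A-B)[y0:y1,x0:x1].max())
from rig import hand_in
hand_in()
```

```text
tape 4.9 10
animal 5.0 10
pot 4.7 9
the job is handed in; nothing more can be done
```

The job is done and handed in at about 37 s. The plug is in the narrow dish, the cup is in the wide one, and the rib lies lengthwise on the tool rest's base. The brush went in last and bridges over the rib in both notches.

**Last checks:**
- **Plug and cup:** the final top and scene pictures show both standing upright inside their dishes.
- **Rib and brush:** the rib sits within a few mm of the middle. The brush sticks out about equally past both cheeks.
- **Bystanders:** the image patches of the animal, pot and tape differ from the first picture only by noise.
- **Gripper:** it was open, clear of everything and reading about zero force.

**What disagreed:** the real fingertips sit about 30 mm above the reported TCP. My first grasp of the cup therefore closed just above and inside it, without moving it measurably. A picture showed the offset, and touching the tips to the worktop beside the rib confirmed it. All grasps from the cup onward were corrected for it. The plug had already been gripped near its top and was set down properly.

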